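# Swipe the induction hob to boost for the saucepan

### The job

The small long-handled saucepan on the induction hob needs boost heat. With the fingers closed, rest the fingertips lightly on the shortest bar of the touch slider in front of that pan, slide them gently along the row of bars to the longest one, and finish while still holding them lightly on the longest bar. Do not touch the other pan's slider, do not press hard on the glass, and leave both pans and the ramekin where they stand.

Things in the scene. Friction and masses are not known exactly. Their poses are not given: they have to be found in the camera images.
- hob: Fixed twin-zone induction hob, 360 mm deep (its x, away from the robot) by 600 wide (its y, to the left); rigid level black glass 64 mm above its origin (centre of the underside). Cooking zones: printed 210 mm circles at (55, 150) and (55, -150) mm. Along the front lies one printed touch slider per zone, straight in front of it: 9 pale bars, 15 mm apart along y, short at the left to long at the right.
- left_short: The left slider's shortest bar (6 mm, at its left end, lowest heat) and the glass about it: a fixed sensing field, flush with the glass, 27 mm along the row by 32 mm across. Origin: the bar's centre, on the glass surface, at (-135, 210, 64) mm in the hob's frame; axes as the hob's.
- left_mid: The left slider's middle: the seven bars between its ends, a fixed sensing field, flush with the glass, 90 mm along the row by 32 mm across. Origin: centre of the middle bar, on the glass surface, at (-135, 150, 64) mm in the hob's frame.
- left_long: The left slider's longest bar (22 mm, at its right end, boost) and the glass about it: a fixed sensing field, flush with the glass, 27 mm along the row by 32 mm across. Origin: the bar's centre, on the glass surface, at (-135, 90, 64) mm in the hob's frame, 120 mm from the shortest bar.
- right_short: The right slider's shortest bar (6 mm, at its left end, lowest heat) and the glass about it: a fixed sensing field, flush with the glass, 27 mm along the row by 32 mm across. Origin: the bar's centre, on the glass surface, at (-135, -90, 64) mm in the hob's frame; axes as the hob's.
- right_mid: The right slider's middle: the seven bars between its ends, a fixed sensing field, flush with the glass, 90 mm along the row by 32 mm across. Origin: centre of the middle bar, on the glass surface, at (-135, -150, 64) mm in the hob's frame.
- right_long: The right slider's longest bar (22 mm, at its right end, boost) and the glass about it: a fixed sensing field, flush with the glass, 27 mm along the row by 32 mm across. Origin: the bar's centre, on the glass surface, at (-135, -210, 64) mm in the hob's frame, 120 mm from the shortest bar.
- saucepan: Loose small steel saucepan, 140 mm across, covered by a lid (one piece with it) with a black knob, 101 mm high in all, with one long straight handle along its own +x reaching 230 mm from the centre and 85 mm up, turned roughly away from the operator. Origin: centre of its underside, on the glass. It stands on the left or the right zone. To be heated, not moved.
- casserole: Loose wide low steel casserole, 200 mm across, covered by a lid (one piece with it) with a black knob, 87 mm high in all, with two loop handles along its own y, 260 mm over the handles. Origin: centre of its underside, on the glass. It stands on the other zone. To be left alone.
- ramekin: Loose small white ramekin, 60 mm across and 36 mm high, on the hob's middle between the zones; origin: centre of its underside. To be left alone.

How it is judged:
By the outcome, as a careful person would: the job done as asked, in the order asked, and still so for the second after the job is handed in, while the arm keeps its last pose, push and grip.
It also fails if it takes over 45 s, if anything falls off the work surface, if the arm or the gripper's body presses on something with over 40 N, if the wrist force passes 120 N, or if a joint passes its speed limit or range.

### The arm

A 7-joint arm with a two-finger parallel gripper is mounted at the origin on the work surface. World frame = base frame: x ahead of the robot, y to its left, z up, the work surface at z = 0. Lengths are in m, angles in rad, forces in N, time in s.
With the tool pointing down it reaches from about 0.4 to 0.85 m from the base axis. Payload 6.9 kg.
Tool frame: the origin (TCP) lies where the fingers leave the gripper's body, on its centre line; the fingertips stand 73 mm ahead of it and the grasp point (between the pads) lies 54 mm ahead of it; z points along the fingers, y is the line along which they close (so a half turn about z gives the same grasp; the last joint's range is limited). The gripper opens to 85 mm and grips with 20 to 120 N. Pads are 22 mm wide; open, the fingers measure 114 mm over their backs; the gripper's body (76 mm by 85 mm) begins 54 mm behind the grasp point. The pads swing forward as they close: fully open they stand 13 mm farther back than shut.
Start: joints at [-1.242, 0.507, -0.238, 1.5, 0.126, 1.149, -0.155], TCP at [0.139, 0.609, 0.304] pointing down, gripper open.
Joint ranges: [-3.08, 3.08], [-0.24, 2.05], [-1.43, 1.35], [0, 2.5], [-1.52, 4.66], [0.17, 1.96], [-2.89, 2.89]. Speed limits (rad/s): [2.39, 2.39, 3.14, 3.14, 3.14, 3.14, 3.14].

### API

Orientations are given as a rotation vector (axis times angle).
In Python, from rig import telemetry, cams, workorder gives the robot as it stands.
- The arm moves only by the tool apply_moves, never from a script. Its argument "commands" is a list of rows, each an object of numbers: "tx", "ty", "tz": the shift along the tool's x, y, z as a fraction of full scale; "turn": the turn about the tool's z as a fraction of full scale; "hand": the opening, from 0 (shut) to 1 (fully open). In form: [{"tx": .., "ty": .., "tz": .., "turn": .., "hand": ..}, ...]. A call has 1 to 10 rows; each row shifts and turns the commanded pose from where the row before left it, along the tool's axes as they then stand; what a row does not reach is not made up. Full scale, the value 1, is 800 mm for a shift and 5 degrees for a turn. A row lasts 1/12 s, in which the tool goes at most 41.7 mm and 7.16 degrees, less where a joint would pass 70% of its speed; a pose out of reach is approached as far as the arm can. A call with a number of a shift or a turn outside -1 to 1 is refused whole. A call with a gripper value outside its range is refused whole. The fingers move at their own pace and stop on an object; the grip force is fixed at half the most. Time passes only in rows, so rows that do not move let the fingers close. It gives the time, the measured TCP pose, the force, the opening and the grip force at its end, in the units of the state.
- telemetry.get_obs(): the state, without advancing time (a new reading comes with each control period).
- cams.get_image(name): name is "scene" or "top" or "wrist"; returns a dict with "pixels" (420x560x3 uint8, red, green, blue), "fx", "fy", "cx", "cy" (pixels), "k1" (the pictures are not rectified: a ray, as slopes to the right and down, at radius r is drawn at 1 + k1 r^2 times it, then the intrinsics apply), "camera_from_world" (4x4, takes a point from world to camera coordinates). Camera axes: x right, y down, z forward; pixel columns grow to the right and rows downward; lengths in m; the calibration is good to about 2 mm. A picture is of the moment at which its call begins. There is no depth.
- workorder.job_done(): hands the job in; it is judged then, once.
The state is a dict: "clock": time; "joint_pos": joint angles; "qvel": joint speeds; "tau": joint torques, N m; "position": TCP position; "tool_rot": TCP orientation; "contact_force": force on the tool from outside, world axes, zero at the start; "torque": the same for the moment, N m; "opening": finger opening in m; "grasp_force": force on a finger pad.
Only numpy, scipy, OpenCV 4.12 (cv2) and the standard library are available. Lean on these libraries where they do the work, as an engineer would, in place of code of your own. Each camera call takes 0.05 s, during which the arm holds its last target. There are 200 camera calls.

## Working session

There is one attempt and no reset: what is moved stays moved. The work goes in short steps, Python scripts to look and compute and a tool call to move; the robot and the scene stay as the last step left them, time stands still between calls to the robot, and variables do not carry over. Pictures are saved under pics/ and viewed, at most 10 in all, crops included, and the job is handed in when it is done.

Besides the shell and the picture viewer there is one more tool, called as name(argument=value, ...), one argument or row to a line, values as JSON. apply_moves: Moves the arm, as the interface text tells. Its arguments: {"type":"object","properties":{"commands":{"type":"array"}},"required":["commands"]}

```bash
mkdir -p pics
cat > h.py <<'E'
import numpy as np, cv2
from scipy.spatial.transform import Rotation as R
from rig import telemetry, cams, workorder
def shot(n,f):
    d=cams.get_image(n); cv2.imwrite('pics/'+f,cv2.cvtColor(d['pixels'],cv2.COLOR_RGB2BGR)); np.save('pics/'+n+'.npy',d,allow_pickle=True); return d
def ray(d,u,v):
    K=np.array([[d['fx'],0,d['cx']],[0,d['fy'],d['cy']],[0,0,1.]])
    p=cv2.undistortPoints(np.array([[[u,v]]],float),K,np.array([d['k1'],0,0,0.]))[0,0]
    T=np.array(d['camera_from_world']); c=-T[:3,:3].T@T[:3,3]; return c,T[:3,:3].T@np.array([p[0],p[1],1])
def plane(d,u,v,z):
    c,r=ray(d,u,v); return c+r*(z-c[2])/r[2]
def load(n): return np.load('pics/'+n+'.npy',allow_pickle=True).item()
E
python3 - <<'E'
from h import *
o=telemetry.get_obs(); print({k:np.round(v,3) for k,v in o.items()})
print(R.from_rotvec(o['tool_rot']).as_matrix().round(3))
a=shot('top','top.png'); b=shot('scene','scene.png')
print(a['fx'],a['k1'],ray(a,280,210))
E
```

```text
{'clock': np.float64(0.0), 'joint_pos': array([-1.241,  0.508, -0.238,  1.501,  0.126,  1.149, -0.155]), 'qvel': array([ 0.002,  0.002, -0.001, -0.002, -0.001,  0.   , -0.   ]), 'tau': array([-0.0000e+00, -6.2060e+01, -2.1870e+00, -2.4965e+01,  1.3000e-02,
        1.2000e-02, -0.0000e+00]), 'position': array([0.139, 0.609, 0.303]), 'tool_rot': array([-3.510e-01, -3.122e+00,  3.000e-03]), 'contact_force': array([-0.487, -0.285,  0.455]), 'torque': array([ 0.011, -0.022,  0.009]), 'grasp_force': np.float64(0.0), 'opening': np.float64(0.085)}
[[-0.975  0.222 -0.   ]
 [ 0.222  0.975 -0.002]
 [-0.    -0.002 -1.   ]]
433.64461763071307 -0.1132838415178492 (array([ 0.41433673, -0.00366699,  0.99064975]), array([ 0.25016903, -0.01626587, -0.96844096]))
```

View pics/top.png

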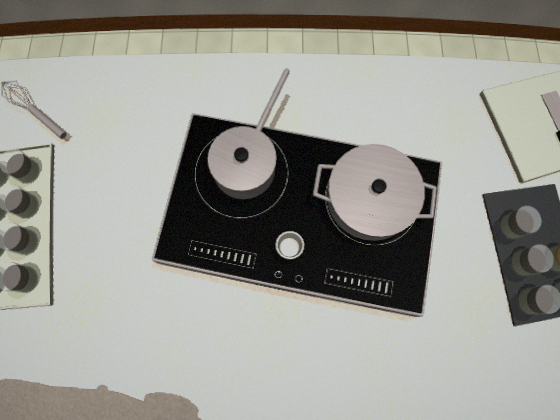

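View pics/scene.png

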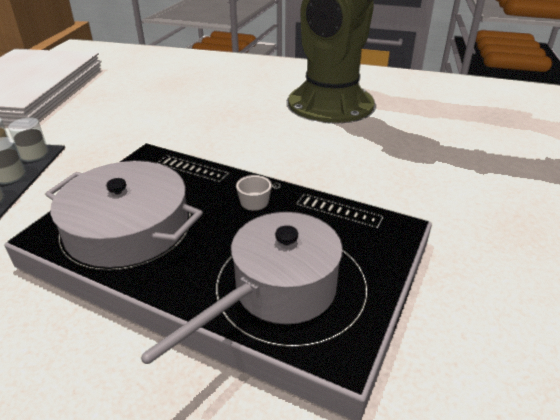

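The top picture shows the saucepan on the left zone at about (242,158), so the left slider is the one to use. Its shortest bar is at about (194,248) and its longest at about (250,259). The scene view agrees. Next I'll measure the bars.

```bash
cat > m.py <<'E'
from h import *
def bars(d,box):
    x0,y0,x1,y1=box; g=cv2.cvtColor(d['pixels'],cv2.COLOR_RGB2GRAY)[y0:y1,x0:x1]
    n,l,s,c=cv2.connectedComponentsWithStats((g>100).astype(np.uint8))
    return [(s[i,4],s[i,3],(c[i]+[x0,y0]).round(1)) for i in range(1,n) if s[i,4]>1]
E
python3 - <<'E'
from m import *
d=load('top')
for b in bars(d,(186,238,260,272)): print(b, plane(d,*b[2],.064).round(4))
cs=np.array([plane(d,*p,.064)[:2] for p in [(193,115),(441,161),(424,314),(153,260)]]); print(cs.round(3)) # BL BR FR FL
print([np.linalg.norm(cs[i]-cs[i-1]).round(3) for i in range(4)])
y=(cs[0]-cs[1]+cs[3]-cs[2]);y/=np.linalg.norm(y);x=np.array([y[1],-y[0]]);c=cs.mean(0)
print(c,np.degrees(np.arctan2(x[1],x[0])))
for q in [(-.135,.21),(-.135,.15),(-.135,.09)]: print((c+x*q[0]+y*q[1]).round(4))
E
```

```text
(np.int32(4), np.int32(3), array([194.8, 248.2])) [0.5669 0.1654 0.064 ]
(np.int32(6), np.int32(4), array([201.5, 249.5])) [0.5641 0.1506 0.064 ]
(np.int32(10), np.int32(5), array([208.1, 251. ])) [0.561  0.1361 0.064 ]
(np.int32(11), np.int32(5), array([214.8, 251.9])) [0.5592 0.1215 0.064 ]
(np.int32(13), np.int32(6), array([221.5, 253.8])) [0.5552 0.1068 0.064 ]
(np.int32(2), np.int32(2), array([188. , 253.5])) [0.5551 0.1797 0.064 ]
(np.int32(14), np.int32(7), array([228.2, 255. ])) [0.5527 0.0922 0.064 ]
(np.int32(17), np.int32(8), array([235.1, 256.5])) [0.5496 0.0772 0.064 ]
(np.int32(19), np.int32(9), array([241.8, 258.2])) [0.546  0.0627 0.064 ]
(np.int32(22), np.int32(10), array([248.7, 259.6])) [0.5431 0.0477 0.064 ]
(np.int32(63), np.int32(6), array([198.1, 268.8])) [0.5221 0.1562 0.064 ]
(np.int32(15), np.int32(2), array([189.7, 270.7])) [0.5178 0.1742 0.064 ]
[[ 0.884  0.186]
 [ 0.774 -0.392]
 [ 0.428 -0.326]
 [ 0.54   0.256]]
[np.float64(0.351), np.float64(0.588), np.float64(0.352), np.float64(0.593)]
[ 0.65630565 -0.06908495] -10.825060025754498
[0.5631 0.1625]
[0.5519 0.1036]
[0.5406 0.0447]
```

apply_moves(
  commands=[
    {"tx": -0.032, "ty": -0.021, "tz": 0, "turn": 0, "hand": 0},
    {"tx": -0.032, "ty": -0.021, "tz": 0, "turn": 0, "hand": 0},
    {"tx": -0.032, "ty": -0.021, "tz": 0, "turn": 0, "hand": 0},
    {"tx": -0.032, "ty": -0.021, "tz": 0, "turn": 0, "hand": 0},
    {"tx": -0.032, "ty": -0.021, "tz": 0, "turn": 0, "hand": 0},
    {"tx": -0.032, "ty": -0.021, "tz": 0, "turn": 0, "hand": 0},
    {"tx": -0.032, "ty": -0.021, "tz": 0, "turn": 0, "hand": 0},
    {"tx": -0.032, "ty": -0.021, "tz": 0, "turn": 0, "hand": 0},
    {"tx": -0.032, "ty": -0.021, "tz": 0, "turn": 0, "hand": 0},
    {"tx": -0.032, "ty": -0.021, "tz": 0, "turn": 0, "hand": 0},
  ],
)

```text
clock: 0.93
position: [0.3518, 0.3874, 0.3036]
tool_rot: [-0.351, -3.122, 0.001]
contact_force: [0.8, -0.8, 0.2]
opening: 0.0001
grasp_force: 0.0
```

apply_moves(
  commands=[
    {"tx": -0.032, "ty": -0.021, "tz": 0, "turn": 0, "hand": 0},
    {"tx": -0.032, "ty": -0.021, "tz": 0, "turn": 0, "hand": 0},
    {"tx": -0.032, "ty": -0.021, "tz": 0, "turn": 0, "hand": 0},
    {"tx": -0.032, "ty": -0.021, "tz": 0, "turn": 0, "hand": 0},
    {"tx": -0.032, "ty": -0.021, "tz": 0, "turn": 0, "hand": 0},
    {"tx": -0.032, "ty": -0.021, "tz": 0, "turn": 0, "hand": 0},
    {"tx": -0.032, "ty": -0.021, "tz": 0, "turn": 0, "hand": 0},
    {"tx": -0.032, "ty": -0.021, "tz": 0, "turn": 0, "hand": 0},
    {"tx": -0.032, "ty": -0.021, "tz": 0, "turn": 0, "hand": 0},
    {"tx": 0, "ty": 0, "tz": 0, "turn": 0, "hand": 0},
  ],
)

```text
clock: 1.77
position: [0.5461, 0.1837, 0.3032]
tool_rot: [0.364, 3.118, -0.006]
contact_force: [0.4, -1.2, 0.4]
opening: -0.0003
grasp_force: 0.0
```

Run:
```python
from h import *
o=telemetry.get_obs(); print({k:np.round(o[k],4) for k in ('clock','position','tool_rot','opening','contact_force','joint_pos')})
M=R.from_rotvec(o['tool_rot']).as_matrix(); print(M.round(4))
t=np.array([.567,.1654,.064+.073]); print('tip',o['position']+M[:,2]*.073,'need tool',(M.T@(t-o['position'])).round(4))
d=shot('wrist','w1.png')
T=np.array(d['camera_from_world'])
def px(p):
    q=T[:3,:3]@p+T[:3,3]; r2=(q[0]**2+q[1]**2)/q[2]**2; s=1+d['k1']*r2
    return d['fx']*q[0]/q[2]*s+d['cx'],d['fy']*q[1]/q[2]*s+d['cy']
print(px(np.array([.5669,.1654,.064])),px(np.array([.5431,.0477,.064])))
```

```text
{'clock': np.float64(1.7667), 'position': array([0.5461, 0.1837, 0.3032]), 'tool_rot': array([ 0.3638,  3.1185, -0.006 ]), 'opening': np.float64(-0.0003), 'contact_force': array([ 0.4196, -1.2429,  0.3936]), 'joint_pos': array([-0.2953,  0.4269, -0.1113,  1.6355,  0.0569,  1.0823,  0.9151])}
[[-0.9731  0.2302  0.0015]
 [ 0.2302  0.9731 -0.004 ]
 [-0.0024 -0.0036 -1.    ]]
tip [0.54620427 0.18337337 0.23017284] need tool [-0.0242 -0.0124  0.1663]
(np.float64(268.29724625922563), np.float64(216.06997195469197)) (np.float64(150.9525575877043), np.float64(219.7051658275321))
```

View pics/w1.png

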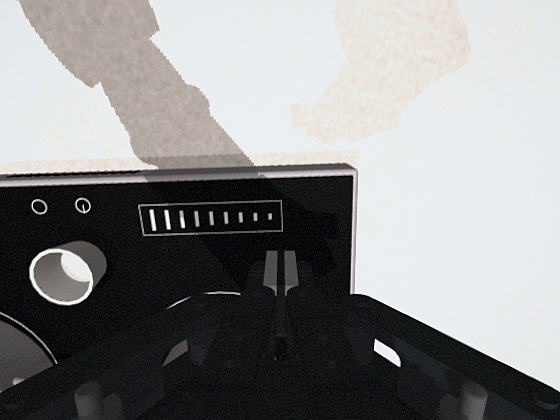

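The wrist view shows the bars at (270,216) for the short one and (152,219) for the long one, which matches my prediction to about 1 mm. I'll move over the short bar and descend.

apply_moves(
  commands=[
    {"tx": -0.015, "ty": -0.008, "tz": 0, "turn": 0, "hand": 0},
    {"tx": -0.015, "ty": -0.008, "tz": 0, "turn": 0, "hand": 0},
    {"tx": 0, "ty": 0, "tz": 0.027, "turn": 0, "hand": 0},
    {"tx": 0, "ty": 0, "tz": 0.027, "turn": 0, "hand": 0},
    {"tx": 0, "ty": 0, "tz": 0.027, "turn": 0, "hand": 0},
    {"tx": 0, "ty": 0, "tz": 0.027, "turn": 0, "hand": 0},
    {"tx": 0, "ty": 0, "tz": 0.027, "turn": 0, "hand": 0},
    {"tx": 0, "ty": 0, "tz": 0.027, "turn": 0, "hand": 0},
    {"tx": 0, "ty": 0, "tz": 0.027, "turn": 0, "hand": 0},
    {"tx": 0, "ty": 0, "tz": 0, "turn": 0, "hand": 0},
  ],
)

```text
clock: 2.65
position: [0.5611, 0.1719, 0.1488]
tool_rot: [-0.348, -3.116, 0.004]
contact_force: [0.3, 0.3, -0.3]
opening: 0.0002
grasp_force: 0.0
```

Run:
```python
from m import *
o=telemetry.get_obs(); print({k:np.round(o[k],4) for k in ('clock','position','tool_rot','contact_force')})
M=R.from_rotvec(o['tool_rot']).as_matrix(); print(M.round(4))
tip=o['position']+M[:,2]*.073
for t in ([.5669,.1654,.064],[.5431,.0477,.064]): print('tip',tip,'need tool',(M.T@(np.array(t)-tip)).round(4))
d=shot('wrist','w2.png')
```

```text
{'clock': np.float64(2.65), 'position': array([0.5611, 0.1719, 0.1488]), 'tool_rot': array([-0.3484, -3.1163,  0.0044]), 'contact_force': array([ 0.255 ,  0.2842, -0.2819])}
[[-0.9753  0.2208 -0.0062]
 [ 0.2208  0.9753 -0.0022]
 [ 0.0055 -0.0035 -1.    ]]
tip [0.56064204 0.1717139  0.07579708] need tool [-0.0076 -0.0047  0.0118]
tip [0.56064204 0.1717139  0.07579708] need tool [-0.0103 -0.1248  0.0122]
```

View pics/w2.png

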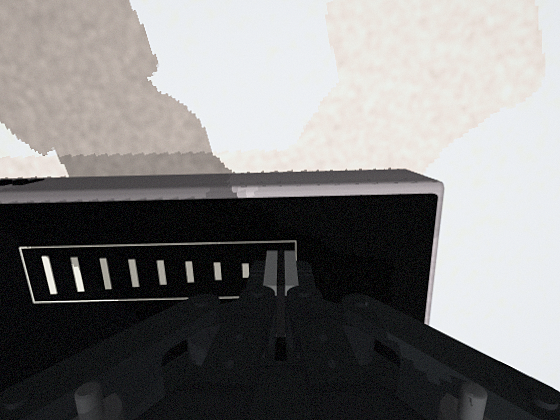

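The tips hover about 12 mm above the glass at column 280. The second bar is at (246,270), so the hidden shortest bar is at about column 274. A few mm of lateral correction is still needed.

apply_moves(
  commands=[
    {"tx": -0.005, "ty": -0.003, "tz": 0, "turn": 0, "hand": 0},
    {"tx": -0.0045, "ty": -0.003, "tz": 0, "turn": 0, "hand": 0},
    {"tx": 0, "ty": 0, "tz": 0, "turn": 0, "hand": 0},
    {"tx": 0, "ty": 0, "tz": 0.004, "turn": 0, "hand": 0},
    {"tx": 0, "ty": 0, "tz": 0.004, "turn": 0, "hand": 0},
    {"tx": 0, "ty": 0, "tz": 0, "turn": 0, "hand": 0},
  ],
)

```text
clock: 3.2
position: [0.5688, 0.166, 0.146]
tool_rot: [-0.351, -3.122, 0.0]
contact_force: [-0.1, -0.5, 0.6]
opening: -0.0001
grasp_force: 0.0
```

```bash
cat > s.py <<'E'
from h import *
o=telemetry.get_obs(); print({k:np.round(o[k],4) for k in ('clock','position','contact_force','torque')})
M=R.from_rotvec(o['tool_rot']).as_matrix(); print(M.round(4))
tip=o['position']+M[:,2]*.073
for t in ([.5669,.1654,.064],[.5431,.0477,.064]): print('tip',tip.round(4),'need tool',(M.T@(np.array(t)-tip)).round(4))
E
python3 s.py
```

```text
{'clock': np.float64(3.2), 'position': array([0.5688, 0.166 , 0.146 ]), 'contact_force': array([-0.0832, -0.5383,  0.5934]), 'torque': array([ 0.0145,  0.0425, -0.0324])}
[[-9.751e-01  2.219e-01 -4.000e-04]
 [ 2.219e-01  9.751e-01 -0.000e+00]
 [ 3.000e-04 -1.000e-04 -1.000e+00]]
tip [0.5688 0.166  0.073 ] need tool [ 0.0017 -0.001   0.009 ]
tip [0.5688 0.166  0.073 ] need tool [-0.0012 -0.1211  0.0091]
```

apply_moves(
  commands=[
    {"tx": 0.001, "ty": 0, "tz": 0.003, "turn": 0, "hand": 0},
    {"tx": 0, "ty": 0, "tz": 0.003, "turn": 0, "hand": 0},
    {"tx": 0, "ty": 0, "tz": 0, "turn": 0, "hand": 0},
  ],
)

```text
clock: 3.45
position: [0.5679, 0.1663, 0.141]
tool_rot: [-0.35, -3.121, 0.001]
contact_force: [-0.2, -0.2, -0.2]
opening: -0.0002
grasp_force: 0.0
```

apply_moves(
  commands=[
    {"tx": 0, "ty": 0, "tz": 0.001, "turn": 0, "hand": 0},
    {"tx": 0, "ty": 0, "tz": 0.001, "turn": 0, "hand": 0},
    {"tx": 0, "ty": 0, "tz": 0, "turn": 0, "hand": 0},
  ],
)

```text
clock: 3.7
position: [0.5682, 0.1662, 0.1397]
tool_rot: [-0.351, -3.122, 0.0]
contact_force: [-0.7, -0.2, -0.4]
opening: 0.0001
grasp_force: 0.0
```

```bash
python3 s.py
```

```text
{'clock': np.float64(3.7), 'position': array([0.5682, 0.1662, 0.1397]), 'contact_force': array([-0.6804, -0.2462, -0.41  ]), 'torque': array([-0.035 ,  0.0411, -0.0211])}
[[-9.751e-01  2.219e-01 -2.000e-04]
 [ 2.219e-01  9.751e-01 -1.000e-04]
 [ 2.000e-04 -1.000e-04 -1.000e+00]]
tip [0.5682 0.1662 0.0667] need tool [ 0.0011 -0.0011  0.0027]
tip [0.5682 0.1662 0.0667] need tool [-0.0018 -0.1211  0.0028]
```

apply_moves(
  commands=[
    {"tx": 0.001, "ty": -0.001, "tz": 0.001, "turn": 0, "hand": 0},
    {"tx": 0, "ty": 0, "tz": 0.001, "turn": 0, "hand": 0},
    {"tx": 0, "ty": 0, "tz": 0, "turn": 0, "hand": 0},
  ],
)

```text
clock: 3.95
position: [0.5672, 0.1655, 0.1382]
tool_rot: [-0.351, -3.122, 0.0]
contact_force: [0.4, -0.6, -0.1]
opening: 0.0002
grasp_force: 0.0
```

apply_moves(
  commands=[
    {"tx": 0, "ty": 0, "tz": 0.0007, "turn": 0, "hand": 0},
    {"tx": 0, "ty": 0, "tz": 0, "turn": 0, "hand": 0},
  ],
)

```text
clock: 4.12
position: [0.5673, 0.1656, 0.1377]
tool_rot: [0.351, 3.122, 0.0]
contact_force: [0.2, -0.2, 0.1]
opening: 0.0002
grasp_force: 0.0
```

apply_moves(
  commands=[
    {"tx": 0, "ty": 0, "tz": 0.0007, "turn": 0, "hand": 0},
    {"tx": 0, "ty": 0, "tz": 0, "turn": 0, "hand": 0},
  ],
)

```text
clock: 4.28
position: [0.5673, 0.1656, 0.1371]
tool_rot: [-0.351, -3.122, 0.0]
contact_force: [-0.6, 0.3, 0.1]
opening: 0.0005
grasp_force: 0.0
```

apply_moves(
  commands=[
    {"tx": 0, "ty": 0, "tz": 0.0006, "turn": 0, "hand": 0},
    {"tx": 0, "ty": 0, "tz": 0, "turn": 0, "hand": 0},
  ],
)

```text
clock: 4.45
position: [0.5674, 0.1656, 0.1368]
tool_rot: [0.351, 3.122, 0.0]
contact_force: [-0.4, -0.5, 0.9]
opening: 0.0002
grasp_force: 0.7
```

apply_moves(
  commands=[
    {"tx": 0, "ty": 0, "tz": 0.0006, "turn": 0, "hand": 0},
    {"tx": 0, "ty": 0, "tz": 0, "turn": 0, "hand": 0},
  ],
)

```text
clock: 4.62
position: [0.5673, 0.1656, 0.1367]
tool_rot: [0.351, 3.122, 0.0]
contact_force: [-1.1, -1.2, 5.7]
opening: -0.0001
grasp_force: 2.9
```

Light contact at about 5.7 N on the short bar. I'll slide gently in short batches and watch the force.

apply_moves(
  commands=[
    {"tx": 0, "ty": 0, "tz": 0, "turn": 0, "hand": 0},
    {"tx": 0, "ty": -0.002, "tz": 0, "turn": 0, "hand": 0},
    {"tx": 0, "ty": -0.003, "tz": 0, "turn": 0, "hand": 0},
    {"tx": 0, "ty": -0.005, "tz": 0, "turn": 0, "hand": 0},
    {"tx": 0, "ty": -0.005, "tz": 0, "turn": 0, "hand": 0},
  ],
)

```text
clock: 5.03
position: [0.5652, 0.1546, 0.1368]
tool_rot: [0.349, 3.12, 0.003]
contact_force: [1.9, 3.2, 5.1]
opening: -0.0001
grasp_force: 2.7
```

apply_moves(
  commands=[
    {"tx": -0.0001, "ty": -0.005, "tz": 0, "turn": 0, "hand": 0},
    {"tx": -0.0001, "ty": -0.005, "tz": 0, "turn": 0, "hand": 0},
    {"tx": -0.0001, "ty": -0.005, "tz": 0, "turn": 0, "hand": 0},
    {"tx": -0.0001, "ty": -0.005, "tz": 0, "turn": 0, "hand": 0},
    {"tx": -0.0001, "ty": -0.005, "tz": 0, "turn": 0, "hand": 0},
  ],
)

```text
clock: 5.45
position: [0.5611, 0.1346, 0.1367]
tool_rot: [0.35, 3.12, 0.002]
contact_force: [0.9, 3.2, 5.9]
opening: -0.0003
grasp_force: 2.7
```

apply_moves(
  commands=[
    {"tx": -0.0001, "ty": -0.005, "tz": 0, "turn": 0, "hand": 0},
    {"tx": -0.0001, "ty": -0.005, "tz": 0, "turn": 0, "hand": 0},
    {"tx": -0.0001, "ty": -0.005, "tz": 0, "turn": 0, "hand": 0},
    {"tx": -0.0001, "ty": -0.005, "tz": 0, "turn": 0, "hand": 0},
    {"tx": -0.0001, "ty": -0.005, "tz": 0, "turn": 0, "hand": 0},
    {"tx": -0.0001, "ty": -0.005, "tz": 0, "turn": 0, "hand": 0},
    {"tx": -0.0001, "ty": -0.005, "tz": 0, "turn": 0, "hand": 0},
  ],
)

```text
clock: 6.03
position: [0.5555, 0.1072, 0.1368]
tool_rot: [0.35, 3.12, 0.002]
contact_force: [0.6, 4.2, 5.9]
opening: 0.0002
grasp_force: 2.8
```

apply_moves(
  commands=[
    {"tx": -0.0001, "ty": -0.005, "tz": 0, "turn": 0, "hand": 0},
    {"tx": -0.0001, "ty": -0.005, "tz": 0, "turn": 0, "hand": 0},
    {"tx": -0.0001, "ty": -0.005, "tz": 0, "turn": 0, "hand": 0},
    {"tx": -0.0001, "ty": -0.005, "tz": 0, "turn": 0, "hand": 0},
    {"tx": -0.0001, "ty": -0.005, "tz": 0, "turn": 0, "hand": 0},
    {"tx": -0.0001, "ty": -0.005, "tz": 0, "turn": 0, "hand": 0},
    {"tx": -0.0001, "ty": -0.005, "tz": 0, "turn": 0, "hand": 0},
    {"tx": -0.0001, "ty": -0.005, "tz": 0, "turn": 0, "hand": 0},
    {"tx": -0.0001, "ty": -0.005, "tz": 0, "turn": 0, "hand": 0},
  ],
)

```text
clock: 6.78
position: [0.5482, 0.072, 0.1367]
tool_rot: [0.35, 3.12, 0.002]
contact_force: [1.5, 3.6, 5.0]
opening: -0.0001
grasp_force: 2.9
```

```bash
python3 s.py
```

```text
{'clock': np.float64(6.7833), 'position': array([0.5482, 0.072 , 0.1367]), 'contact_force': array([1.4631, 3.5901, 4.9691]), 'torque': array([ 0.8592, -0.2033,  0.0376])}
[[-0.9751  0.2215  0.0018]
 [ 0.2215  0.9751  0.0011]
 [-0.0015  0.0015 -1.    ]]
tip [0.5483 0.0721 0.0637] need tool [ 0.0025  0.0952 -0.0001]
tip [0.5483 0.0721 0.0637] need tool [-0.0003 -0.0249 -0.0003]
```

apply_moves(
  commands=[
    {"tx": 0, "ty": -0.005, "tz": 0, "turn": 0, "hand": 0},
    {"tx": 0, "ty": -0.005, "tz": 0, "turn": 0, "hand": 0},
    {"tx": 0, "ty": -0.005, "tz": 0, "turn": 0, "hand": 0},
    {"tx": 0, "ty": -0.005, "tz": 0, "turn": 0, "hand": 0},
    {"tx": 0, "ty": -0.005, "tz": 0, "turn": 0, "hand": 0},
    {"tx": 0, "ty": -0.004, "tz": 0, "turn": 0, "hand": 0},
    {"tx": 0, "ty": 0, "tz": 0, "turn": 0, "hand": 0},
    {"tx": 0, "ty": 0, "tz": 0, "turn": 0, "hand": 0},
    {"tx": 0, "ty": 0, "tz": 0, "turn": 0, "hand": 0},
  ],
)

```text
clock: 7.53
position: [0.5429, 0.0486, 0.1367]
tool_rot: [0.351, 3.12, 0.0]
contact_force: [0.4, 2.3, 6.7]
opening: 0.0004
grasp_force: 3.4
```

```bash
python3 s.py; python3 -c "
from h import *
shot('wrist','w3.png')"
```

```text
{'clock': np.float64(7.5333), 'position': array([0.5429, 0.0486, 0.1367]), 'contact_force': array([0.4064, 2.3055, 6.7347]), 'torque': array([ 0.3636, -0.0758, -0.0309])}
[[-9.750e-01  2.223e-01  1.400e-03]
 [ 2.223e-01  9.750e-01 -0.000e+00]
 [-1.400e-03  3.000e-04 -1.000e+00]]
tip [0.543  0.0486 0.0637] need tool [ 0.0027  0.1192 -0.0002]
tip [0.543  0.0486 0.0637] need tool [-0.0003 -0.0009 -0.0003]
```

View pics/w3.png

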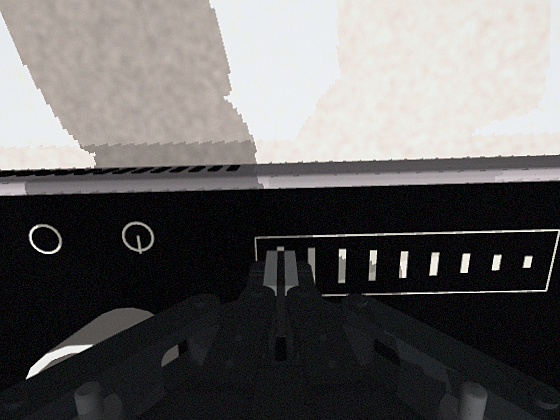

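The fingertips rest on the longest bar at (281,250), with the other eight bars to the right. Force is about 6 N and the ramekin is clear, so I'm handing in.

```bash
python3 -c "
from rig import workorder
print(workorder.job_done())"
```

```text
the job is handed in; nothing more can be done
None
```

I slid the closed fingertips along the left slider (the saucepan's) from the shortest bar to the longest and handed in at about 7.5 s with them still resting there. The glass force read 5–7 N throughout the slide. The path kept clear of the other slider, both pans and the ramekin, though I took no final overhead picture to check them.

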